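Roll the holder's adjuster wheel until the jaw meets the gauge band

TASK

Set the circuit-board holder for the next board: put a fingertip on its knurled orange wheel and roll the wheel until the red pointer of the sliding blue jaw stands level with the yellow gauge band on the black scale. Move the jaw only by the wheel, never by pushing the jaw itself; grasp and lift nothing, leave the other things on the bench where they are, and take the hand clear when the pointer is on the band.

Things in the scene. Friction and masses are not known exactly. Their poses are not given: they have to be found in the camera images.
- holder: Circuit-board holder, fixed to the bench: base plate 190 x 260 x 12 mm, two rods along y on a sprung bed. Origin: centre of the underside. z up; y runs along the rods towards the fixed blue jaw (y = +100 mm, 56 mm tall); x points to the side with the black scale bar. Two grey cheeks beside the wheel, 72 mm long in y, 7 mm thick, at x = -57 and -23 mm, 64 mm tall. Only the wheel is higher than 64 mm.
- wheel_top (a point): Highest point of the wheel's rim at rest, 80 mm above the bench, midway between the cheeks (x = -40, y = 0 mm of the holder); fixed to the holder, it does not turn or sink. The wheel and both jaws ride on one sprung bed: under a fingertip it begins to sink at about 3 N, then 1.5 N per mm, to a stop at 6 mm. A press 2 to 5 mm deep grips well; a level stroke of 40 mm along y, centred here, keeps contact.
- wheel: Knurled orange wheel, 60 mm in diameter, 22 mm wide, dark ribs and one white. Origin: its centre. It turns about the holder's x axis, with about 1.5 N at the rim, and stays where left. Rolling its top towards the fixed jaw (the holder's +y) moves the sliding jaw the same way and closes the gap: 30 mm of rim travel moves the jaw 10 mm. Rolling back opens it.
- jaw: Sliding blue jaw, 52 x 18 x 34 mm, on the rods; slides along the holder's y, driven only by the wheel. Origin: centre of its underside, 22 mm above the bench. Its top is 56 mm above the bench. Not to be pushed by the robot.
- pointer (a point): Tip of the red pointer on the sliding jaw: a blade 3 mm wide that reaches from the jaw's top (59 mm above the bench) over towards the black scale bar and down to it. The point lies at the blade's foot, 37 mm above the bench, beside the inner edge of the gauge band. It moves with the jaw along the holder's y; the scale is read along y only.
- band: Yellow gauge band, 6 mm wide along the holder's y, fixed on the black scale bar (22 mm wide, ticks every 10 mm, top 30 mm above the bench). Origin: centre of the band's width, on the bar's top; axes parallel to the holder's. The pointer must come to the same y as this origin. At the start it lies 15 to 40 mm from the pointer, on the fixed jaw's side.
- screwdriver: Red-handled screwdriver, 190 mm long, lying near the fixed-jaw end of the holder. Bystander. Origin: on the bench at mid-length.
- circuit_board: Loose green circuit board 70 x 90 x 6 mm with small parts on it, lying near the other end of the holder. Bystander. Origin: centre of its underside.
- flux_jar: Small jar with green cap, 48 mm in diameter, 45 mm tall, standing on the wheel's side of the holder. Bystander. Origin: centre of its underside.
- multimeter: Orange and black multimeter 85 x 170 x 46 mm, lying on the bench. Bystander. Origin: centre of its underside.
- solder_reel: Steel-grey reel, 56 mm in diameter, 46 mm tall. Bystander. Origin: centre of its underside.
- parts_tray: Blue open tray 100 x 140 x 30 mm with six compartments. Bystander. Origin: centre of its underside.
- pliers: Red-handled pliers about 120 mm long, lying. Bystander. Origin: on the bench, near the joint.

How it is judged:
By the outcome, as a careful person would: the job done as asked, in the order asked, and still so for the second after the job is handed in, with the robot touching nothing.
It also fails if it takes over 51 s, if anything falls off the work surface, if the arm or the gripper's body presses on something with over 40 N, if the wrist force passes 120 N, or if a joint passes its speed limit or range.

ROBOT

A 6-joint arm with a two-finger parallel gripper is mounted at the origin on the work surface. World frame = base frame: x ahead of the robot, y to its left, z up, the work surface at z = 0. Lengths are in m, angles in rad, forces in N, time in s.
With the tool pointing down it reaches from about 0.25 to 0.775 m from the base axis. Payload 4 kg.
Tool frame: the origin (TCP) lies at the very end of the fingers, on their centre line; the grasp point (between the pads) lies 19 mm behind it (robot.pinch_z is the distance from the TCP to the grasp point, in m); z points along the fingers, y is the direction in which the jaws open and shut (so a half turn about z gives the same grasp; the last joint's range is limited). The gripper opens to 85 mm and grips with 20 to 120 N. Pads are 22 mm wide; open, the fingers measure 114 mm over their backs; the gripper's body (76 mm by 85 mm) begins 54 mm behind the grasp point. The pads swing forward as they close: fully open they stand 13 mm farther back than shut.
Start: joints at [1.058, 0.087, 1.371, -0, 1.684, -0.103], TCP at [0.219, 0.504, 0.231] pointing down, gripper open.
Joint ranges: [-3.1, 3.1], [-0.76, 2.03], [0.27, 2.55], [-1.08, 4.22], [0.17, 2.65], [-2.57, 2.57]. Speed limits (rad/s): [2.79, 2.79, 3.14, 3.14, 3.14, 3.14].

INTERFACE

Orientations are given as a 3x3 rotation matrix whose columns are the frame's x, y, z axes.
In Python, from rig import robot, imaging gives the robot as it stands.
- The arm moves only by the shell command python3 -m crank 'ROWS' [FORCE]. ROWS is JSON, one flat list of numbers, 7 for each row, row after row: the shift along the world's x, y, z in cm, then the turn, a rotation vector about the world's x, y, z in rad, then the finger opening in cm, from 0 to 8.54. In form: [tx, ty, tz, rx, ry, rz, claw, tx, ty, tz, rx, ry, rz, claw, ...]. A call has 1 to 12 rows; each row shifts and turns the commanded pose from where the row before left it; what a row does not reach is not made up. A row lasts 1/8 s, in which the tool goes at most 62.5 mm and 10.7 degrees, less where a joint would pass 70% of its speed; a pose out of reach is approached as far as the arm can. A call is refused whole if a number of a shift passes 6.25 or a number of a turn 0.188, either way. A call with a gripper value outside its range is refused whole. The fingers move at their own pace and stop on an object; FORCE is the grip in N (left out, the last holds). Time passes only in rows, so rows that do not move let the fingers close. It gives the time, the measured TCP pose, the force and the opening at its end, in the units of the state.
- robot.get_state(): the state, without advancing time (a new reading comes with each control period).
- imaging.grab_frame(name): name is "scene" or "side" or "wrist"; returns the picture (420x560x3 uint8, blue, green, red); there is no depth.
- imaging.camera_info(name): a dict with "fx", "fy", "cx", "cy" (pixels), "rvec" (rotation vector, rad) and "tvec" (3), from world to camera coordinates, as OpenCV has them. Camera axes: x right, y down, z forward; pixel columns grow to the right and rows downward; lengths in m; the calibration is good to about 2 mm. The wrist camera is an equidistant fisheye: a pixel r from the principal point sees the ray r / f radians off the axis. A picture is of the moment at which its call begins: read the wrist's pose just before it. camera_info takes no time and is no camera call; for the wrist camera it gives the pose at the moment of the call.
- robot.sign_off(): hands the job in, once; it reports no verdict.
The state is a dict: "time_s": time; "joint_positions": joint angles; "joint_vel": joint speeds; "effort": joint torques, N m; "position": TCP position; "eef_rot": TCP orientation; "contact_force": force on the tool from outside, world axes, zero at the start; "ft_torque": the same for the moment, N m; "gripper_width": opening from 0.0 (shut) to 1.0 (fully open).
Only numpy, scipy, OpenCV 4.12 (cv2) and the standard library are available. Lean on these libraries where they do the work, as an engineer would, in place of code of your own. Each camera call takes 0.05 s, during which the arm holds its last target. There are 200 camera calls.

## Working session

There is one attempt and no reset: what is moved stays moved. The work goes in short steps, Python scripts to look and compute and a shell command to move; the robot and the scene stay as the last step left them, time stands still between calls to the robot, and variables do not carry over. Pictures are saved under pics/ and viewed, about 8 in all and at most 12, crops included, and the job is handed in when it is done.

```bash
mkdir -p pics; python3 - <<'E'
from rig import robot, imaging
import cv2, json
s=robot.get_state(); print(s['time_s'],s['position'],s['eef_rot'],s['gripper_width'],s['contact_force'])
for n in ('scene','side'):
    cv2.imwrite(f'pics/{n}0.png',imaging.grab_frame(n)); print(n,imaging.camera_info(n))
E
```

```text
0.0 [0.21886251 0.5040296  0.23012045] [[-9.17217051e-01  3.98386254e-01 -1.12831042e-03]
 [ 3.98387766e-01  9.17215042e-01 -1.93765562e-03]
 [ 2.62967922e-04 -2.22675584e-03 -9.99997486e-01]] 1.0027013371313374 [-0.03982233 -0.30739826  0.09744944]
scene {'fx': 439.8999547072052, 'fy': 439.8999547072052, 'cx': 274.56778544277, 'cy': 210.70972866805542, 'rvec': array([ 2.0449067 ,  0.96610987, -0.49148077]), 'tvec': array([-0.32284236, -0.1728255 ,  1.60723937])}
side {'fx': 480.21205829095214, 'fy': 480.21205829095214, 'cx': 286.4081271214909, 'cy': 212.30053787591197, 'rvec': array([ 2.30940129, -0.31675329,  0.14434354]), 'tvec': array([-0.47944457,  0.15225009,  1.20047661])}
```

View pics/scene0.png

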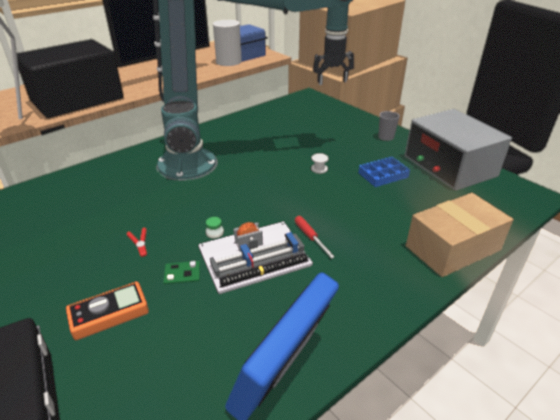

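View pics/side0.png

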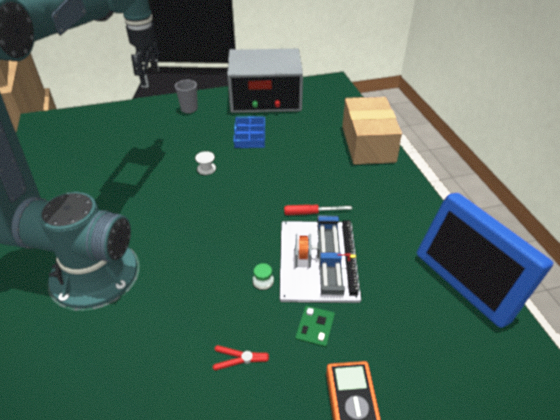

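The scene picture shows the holder at about (255,255) and the side picture shows it at about (320,262), with the wheel at (303,247) in the side view. Next I measure the plate by back-projection and look at enlarged crops.

```bash
cat > h.py <<'E'
import cv2, numpy as np
from rig import robot, imaging
def ray(n,uv,z,ci=None):
    c=ci or imaging.camera_info(n); R=cv2.Rodrigues(c['rvec'])[0]
    uv=np.atleast_2d(np.asarray(uv,float)); q=(uv-[c['cx'],c['cy']])/[c['fx'],c['fy']]
    if n=='wrist':
        th=np.linalg.norm(q,axis=1,keepdims=True); d=np.c_[q/np.maximum(th,1e-9)*np.sin(th),np.cos(th)]
    else: d=np.c_[q,np.ones(len(q))]
    o=-R.T@c['tvec']; d=d@R
    return o+d*((z-o[2])/d[:,2])[:,None]
def proj(n,P,ci=None):
    c=ci or imaging.camera_info(n); R=cv2.Rodrigues(c['rvec'])[0]
    p=np.atleast_2d(P)@R.T+c['tvec']
    if n=='wrist':
        r=np.linalg.norm(p[:,:2],axis=1,keepdims=True); q=p[:,:2]/np.maximum(r,1e-9)*np.arctan2(r,p[:,2:])
    else: q=p[:,:2]/p[:,2:]
    return q*[c['fx'],c['fy']]+[c['cx'],c['cy']]
E
python3 - <<'E'
from h import *
out=[]
for n,(x0,y0,w,h) in (('scene',(190,200,130,100)),('side',(265,205,110,110))):
    im=cv2.imread(f'pics/{n}0.png'); c=im[y0:y0+h,x0:x0+w]
    hsv=cv2.cvtColor(c,cv2.COLOR_BGR2HSV)
    m=((hsv[...,1]<60)&(hsv[...,2]>150)).astype(np.uint8)
    k=cv2.connectedComponentsWithStats(m); m=(k[1]==1+np.argmax(k[2][1:,4]))
    v,u=np.nonzero(m); P=ray(n,np.c_[u+x0,v+y0],.012)[:,:2]
    r=cv2.minAreaRect((P*1000).astype(np.float32)); print(n,m.sum(),r); 
    out.append(cv2.resize(c,(400,round(400*h/w)),interpolation=cv2.INTER_CUBIC))
H=max(o.shape[0] for o in out)
cv2.imwrite('pics/c0.png',np.hstack([cv2.copyMakeBorder(o,0,H-o.shape[0],0,0,0) for o in out]))
E
```

```text
scene 1294 ((555.2001342773438, -109.97238159179688), (261.0333251953125, 197.7522735595703), 73.46781158447266)
side 3301 ((550.1240234375, -108.89851379394531), (265.8914489746094, 191.6076202392578), 74.47718048095703)
```

View pics/c0.png

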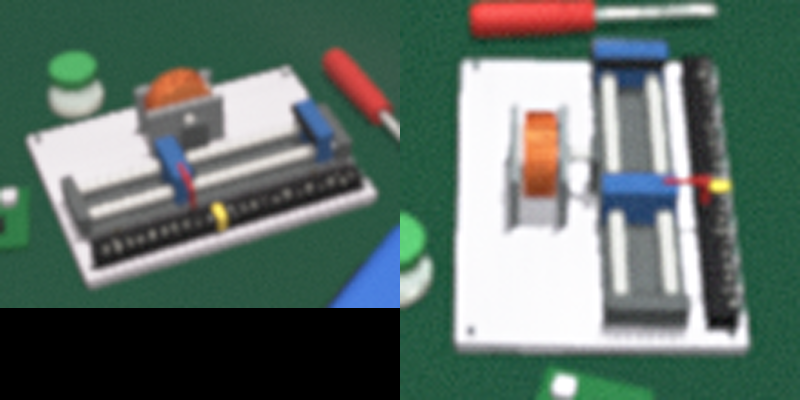

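Both views agree: the holder is at about (0.552, -0.109), its y axis lies at 74°, and the wheel top is at about (0.513, -0.098, 0.080). I fly there at a safe height, shutting the fingers and aligning tool y with the holder's y.

```bash
python3 -m crank '[2.45,-5,-0.2,0,0,0.011,0, 2.45,-5,-0.2,0,0,0.011,0, 2.45,-5,-0.2,0,0,0.011,0, 2.45,-5,-0.2,0,0,0.011,0, 2.45,-5,-0.2,0,0,0.011,0, 2.45,-5,-0.2,0,0,0.011,0, 2.45,-5,-0.2,0,0,0.011,0, 2.45,-5,-0.2,0,0,0.011,0, 2.45,-5,-0.2,0,0,0.011,0, 2.45,-5,-0.2,0,0,0.011,0, 2.45,-5,-0.2,0,0,0.011,0, 2.45,-5,-0.2,0,0,0.011,0]' 40
python3 - <<'E'
from h import *
ci=imaging.camera_info('wrist'); s=robot.get_state()
im=imaging.grab_frame('wrist'); cv2.imwrite('pics/w1.png',im)
np.save('w1.npy',np.r_[ci['rvec'],ci['tvec'],ci['fx'],ci['fy'],ci['cx'],ci['cy']])
print(s['time_s'],s['position'],s['eef_rot'],s['contact_force'],s['gripper_width'],ci)
print(proj('wrist',[[.5135,-.098,.08]],ci))
E
```

```text
time_s: 1.6
position: [0.5134, -0.0972, 0.2067]
eef_rot: [[-0.962, 0.274, -0.001], [0.274, 0.962, 0.001], [0.001, 0.0, -1.0]]
contact_force: [0.5, 0.9, 0.7]
gripper_width: -0.001
1.6 [ 0.51344143 -0.09723794  0.20674895] [[-9.61674746e-01  2.74192162e-01 -5.84412453e-04]
 [ 2.74191806e-01  9.61674824e-01  6.22183544e-04]
 [ 7.32612593e-04  4.38097096e-04 -9.99999636e-01]] [0.46182286 0.89547244 0.66720579] -0.00133156989616086 {'fx': 325.19226210127806, 'fy': 325.19226210127806, 'cx': 279.6882422982887, 'cy': 210.3299763129683, 'rvec': array([-2.32934466, -1.7583897 , -0.23645318]), 'tvec': array([-0.04672712, -0.52964926,  0.21789173])}
[[279.36446748 202.93920104]]
```

View pics/w1.png

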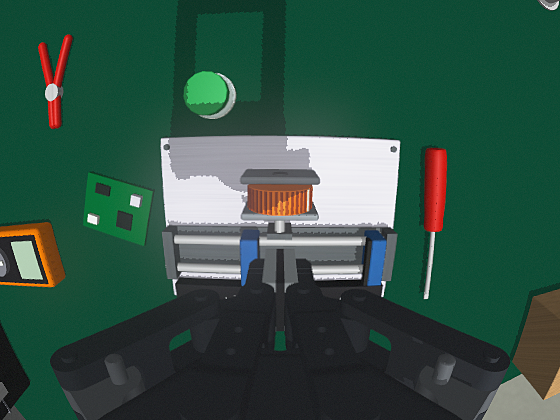

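The wrist picture shows the wheel centred at (280,200), within a pixel or two of the predicted wheel top at (279,203). The scale is hidden by the fingers, so I shift 11 cm along holder +x to measure pointer and band from above.

```bash
python3 -m crank '[5.3,-1.5,0,0,0,0,0, 5.3,-1.5,0,0,0,0,0, 0,0,0,0,0,0,0]'
cat > m.py <<'E'
from h import *
import sys
ci=imaging.camera_info('wrist'); im=imaging.grab_frame('wrist'); s=robot.get_state()
cv2.imwrite(sys.argv[1],im); hsv=cv2.cvtColor(im,cv2.COLOR_BGR2HSV)
a=np.deg2rad(74); Y=np.array([np.cos(a),np.sin(a)]); X=np.array([Y[1],-Y[0]]); H=np.array([.552,-.109])
def hol(uv,z): P=ray('wrist',uv,z,ci)[:,:2]-H; return np.c_[P@X,P@Y]*1000
def blobs(m,z,name,mn=15):
    k=cv2.connectedComponentsWithStats(m.astype(np.uint8))
    for i in range(1,k[0]):
        if k[2][i,4]>mn:
            v,u=np.nonzero(k[1]==i); q=hol(np.c_[u,v],z)
            if abs(q.mean(0)).max()<140: print(name,k[2][i].tolist(),'mean',q.mean(0).round(1),'min',q.min(0).round(1),'max',q.max(0).round(1))
h,S,V=cv2.split(hsv)
blobs((h>22)&(h<35)&(S>130)&(V>90),.030,'band')
blobs(((h<6)|(h>174))&(S>130)&(V>60),.037,'red')
blobs((h>100)&(h<125)&(S>130)&(V>50),.056,'blue')
blobs((h>6)&(h<20)&(S>130)&(V>60),.075,'orange')
print(s['time_s'],s['position'])
c=hol([[ci['cx'],ci['cy']]],.03);print('axis',c)
E
python3 m.py pics/w2.png
```

```text
time_s: 2.02
position: [0.6207, -0.1263, 0.2024]
eef_rot: [[-0.961, 0.275, -0.006], [0.275, 0.961, 0.002], [0.007, 0.0, -1.0]]
contact_force: [-0.7, 0.8, -0.4]
gripper_width: 0.002
band [263, 197, 7, 17, 114] mean [ 83.4 -11.8] min [ 75.3 -15. ] max [91.9 -8.8]
red [261, 61, 3, 23, 47] mean [-46.6 -14.4] min [-57.6 -15.8] max [-36.1 -13.9]
red [249, 63, 2, 20, 24] mean [-46.5 -26.3] min [-55.9 -27.1] max [-37.3 -26.1]
red [253, 62, 2, 23, 34] mean [-47.6 -23. ] min [-56.8 -23.3] max [-35.3 -22.4]
red [257, 62, 2, 22, 43] mean [-46.4 -19.1] min [-56.7 -19.6] max [-36.2 -18.6]
red [300, 63, 2, 22, 39] mean [-44.7  21.3] min [-55.8  20.7] max [-35.2  21.7]
red [304, 63, 2, 23, 36] mean [-45.7  24.8] min [-55.8  24.5] max [-34.3  25.4]
red [245, 64, 3, 22, 35] mean [-44.7 -29.5] min [-55.  -30.9] max [-34.5 -28.9]
red [310, 65, 2, 22, 30] mean [-42.9  30.4] min [-54.   30.1] max [-33.5  31.1]
red [296, 66, 2, 12, 18] mean [-47.5  17.5] min [-52.7  17. ] max [-42.   17.9]
red [242, 170, 6, 35, 124] mean [ 65.7 -33.1] min [ 47.1 -35.2] max [ 80.8 -30.1]
blue [235, 125, 18, 56, 914] mean [ 28.3 -30.6] min [  3.7 -38.8] max [ 53.7 -22.7]
blue [376, 127, 19, 56, 854] mean [28.8 99.2] min [ 3.4 91.4] max [ 54.6 107.2]
blue [369, 142, 2, 22, 32] mean [27.4 83.8] min [17.7 83.2] max [37.  84.5]
orange [245, 59, 67, 31, 920] mean [-39.8  -0.5] min [-51.7 -26.8] max [-26.2  27.5]
2.075 [ 0.61930517 -0.1256172   0.20398716]
axis [[89.05282242  1.82641102]]
```

View pics/w2.png

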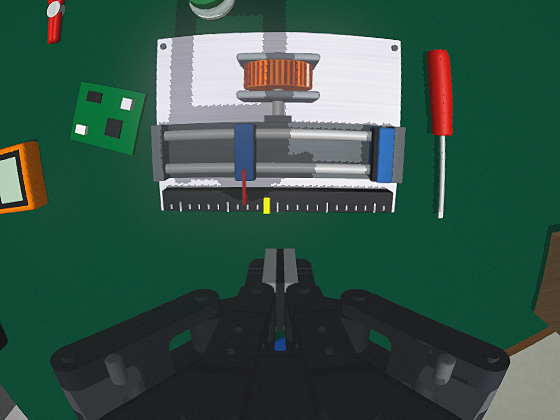

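The wheel shows at (278,75), the pointer foot at about (244,204) and the band at (266,205). Pointer to band is about 21 mm along y, so I need roughly 63 mm of rim travel, in two strokes. I move above the start of the first stroke (holder y = -17) and go down to z of about 0.09.

```bash
python3 - <<'E'
import cv2,numpy as np
im=cv2.imread('pics/w2.png');hsv=cv2.cvtColor(im,cv2.COLOR_BGR2HSV);h,S,V=cv2.split(hsv)
m=((h<8)|(h>172))&(S>110)&(V>50)
for v in (172,180,190,200,203,205): print(v,np.nonzero(m[v,235:255])[0]+235)
E
python3 -m crank '[-3.7,0.4,-1,0,0,0,0, -3.7,0.4,-1,0,0,0,0, -3.6,0.4,-1,0,0,0,0, 0,0,-3,0,0,0,0, 0,0,-3,0,0,0,0, 0,0,-2.6,0,0,0,0, 0,0,0,0,0,0,0, 0,0,0,0,0,0,0, 0,0,0,0,0,0,0]'
python3 -c "
from rig import robot;s=robot.get_state();print(s['position'],s['contact_force'])"
```

```text
172 [242 243 244]
180 [242 243 244 245]
190 [242 243 244 245]
200 [242 243 244 245 246]
203 [242 243 244 245]
205 []
time_s: 3.2
position: [0.51, -0.1138, 0.0934]
eef_rot: [[-0.962, 0.274, 0.003], [0.274, 0.962, -0.001], [-0.004, -0.0, -1.0]]
contact_force: [-1.0, -0.3, 0.5]
gripper_width: -0.001
[ 0.51002605 -0.11375472  0.09335303] [-1.01735571 -0.29729603  0.54141936]
```

```bash
python3 -m crank '[0,0,-0.8,0,0,0,0, 0,0,-0.6,0,0,0,0, 0,0,-0.3,0,0,0,0, 0,0,0,0,0,0,0, 0,0,0,0,0,0,0]'
```

```text
time_s: 3.82
position: [0.5093, -0.114, 0.0754]
eef_rot: [[-0.962, 0.274, 0.0], [0.274, 0.962, -0.001], [-0.001, -0.001, -1.0]]
contact_force: [-2.7, -0.6, 6.5]
gripper_width: 0.002
```

```bash
python3 -m crank '[0,0,-0.07,0,0,0,0, 0.12,0.41,0,0,0,0,0, 0.12,0.41,0,0,0,0,0, 0.12,0.41,0,0,0,0,0, 0.12,0.41,0,0,0,0,0, 0.12,0.41,0,0,0,0,0, 0.12,0.41,0,0,0,0,0, 0.12,0.41,0,0,0,0,0, 0.12,0.41,0,0,0,0,0, 0,0,0,0,0,0,0, 0,0,0,0,0,0,0]'; python3 -m crank '[0,0,1,0,0,0,0, 0,0,2,0,0,0,0, 0,0,0,0,0,0,0]'
python3 m.py pics/w3.png | grep -v red; python3 - <<'E'
from h import *
for n in ('side',): cv2.imwrite('pics/side3.png',cv2.resize(imaging.grab_frame(n)[205:315,265:375],(440,440)))
E
```

```text
time_s: 5.2
position: [0.5194, -0.0799, 0.0748]
eef_rot: [[-0.962, 0.274, 0.002], [0.274, 0.962, 0.002], [-0.001, 0.002, -1.0]]
contact_force: [-1.4, 2.4, 6.0]
gripper_width: 0.003
time_s: 5.58
position: [0.5198, -0.0812, 0.1053]
eef_rot: [[-0.962, 0.274, 0.003], [0.274, 0.962, -0.001], [-0.003, -0.0, -1.0]]
contact_force: [0.1, -0.2, -0.3]
gripper_width: 0.001
blue [374, 269, 32, 38, 695] mean [ 1.7 95.6] min [-11.7  81.5] max [ 19.5 107.1]
blue [216, 281, 24, 19, 206] mean [  5.3 -18.6] min [ -3.6 -26.2] max [ 11.  -10.2]
blue [376, 333, 15, 13, 119] mean [50.2 96.3] min [43.  91.4] max [ 55.1 103.2]
orange [205, 213, 96, 49, 3166] mean [-44.4   2. ] min [-56.6 -25. ] max [-27.2  29. ]
5.625 [ 0.51907816 -0.08101377  0.10405596]
axis [[-45.56817928  17.32635912]]
```

View pics/w3.png

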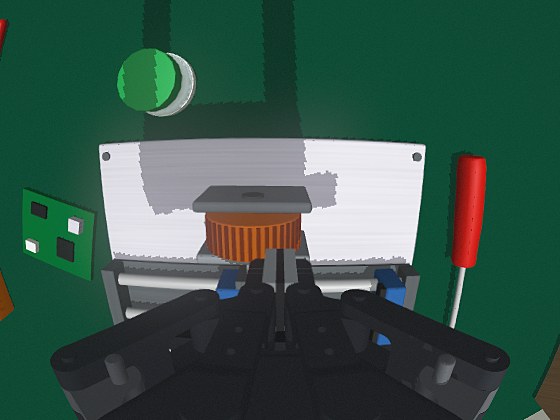

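The jaw moved about +11 mm, as expected. I return above the wheel, make a 24 mm stroke, then go back out over the scale to measure.

```bash
python3 -m crank '[-0.43,-1.5,0,0,0,0,0, -0.43,-1.5,0,0,0,0,0, 0,0,0,0,0,0,0, 0,0,-1.5,0,0,0,0, 0,0,-1,0,0,0,0, 0,0,-0.5,0,0,0,0, 0,0,0,0,0,0,0, 0,0,0,0,0,0,0]'; python3 -m crank '[0.11,0.39,0,0,0,0,0, 0.11,0.39,0,0,0,0,0, 0.11,0.39,0,0,0,0,0, 0.11,0.39,0,0,0,0,0, 0.11,0.39,0,0,0,0,0, 0.11,0.39,0,0,0,0,0, 0,0,0,0,0,0,0, 0,0,0,0,0,0,0]'; python3 -m crank '[0,0,2,0,0,0,0, 0,0,5,0,0,0,0, 0,0,5,0,0,0,0, 3.5,-1.4,0.5,0,0,0,0, 3.5,-1.4,0,0,0,0,0, 3.5,-1.4,0,0,0,0,0, 0,0,0,0,0,0,0, 0,0,0,0,0,0,0, 0,0,0,0,0,0,0]'
cat >> m.py <<'E'
b=(h>22)&(h<35)&(S>130)&(V>90); r=((h<8)|(h>172))&(S>110)&(V>50); r[:150]=0
v,u=np.nonzero(b); print('band y',hol(np.c_[u,v],.03).mean(0))
v,u=np.nonzero(r); k=(u>200)&(u<340)&(v<240); u,v=u[k],v[k]; k=v>v.max()-6; print('foot y',hol(np.c_[u[k],v[k]],.037).mean(0),u[k].mean(),v.max())
E
python3 m.py pics/w4.png | grep -v red
python3 -c "
import cv2;cv2.imwrite('pics/w4c.png',cv2.resize(cv2.imread('pics/w4.png')[30:240,150:410],(780,630))[:600])"
```

```text
time_s: 6.68
position: [0.5097, -0.1106, 0.0748]
eef_rot: [[-0.962, 0.274, -0.001], [0.274, 0.962, -0.0], [0.001, -0.001, -1.0]]
contact_force: [-4.6, 0.8, 8.6]
gripper_width: 0.002
time_s: 7.68
position: [0.5169, -0.0864, 0.0751]
eef_rot: [[-0.962, 0.273, 0.0], [0.273, 0.962, 0.001], [-0.0, 0.001, -1.0]]
contact_force: [-2.9, 2.7, 8.9]
gripper_width: 0.002
time_s: 8.8
position: [0.6211, -0.1288, 0.1989]
eef_rot: [[-0.962, 0.274, -0.0], [0.274, 0.962, 0.0], [0.0, 0.0, -1.0]]
contact_force: [0.4, -0.6, 0.0]
gripper_width: -0.001
band [265, 196, 8, 16, 83] mean [ 84.8 -12.2] min [ 75.7 -15. ] max [91.  -8.1]
blue [260, 122, 19, 57, 1022] mean [27.1 -9.9] min [  3.4 -18. ] max [53.3 -2. ]
blue [380, 126, 19, 56, 870] mean [28.8 99.1] min [ 3.5 91.4] max [ 54.7 107.2]
blue [372, 140, 3, 22, 34] mean [27.5 83.6] min [17.4 82.9] max [36.6 84.3]
orange [247, 56, 69, 32, 1027] mean [-39.7   0. ] min [-51.5 -27.1] max [-25.4  28. ]
8.85 [ 0.62113451 -0.12878751  0.19911136]
axis [[90.28655902 -0.40864639]]
band y [ 84.75814722 -12.20304266]
foot y [ 77.84416944 -10.55889701] 269.2 202
```

View pics/w4c.png

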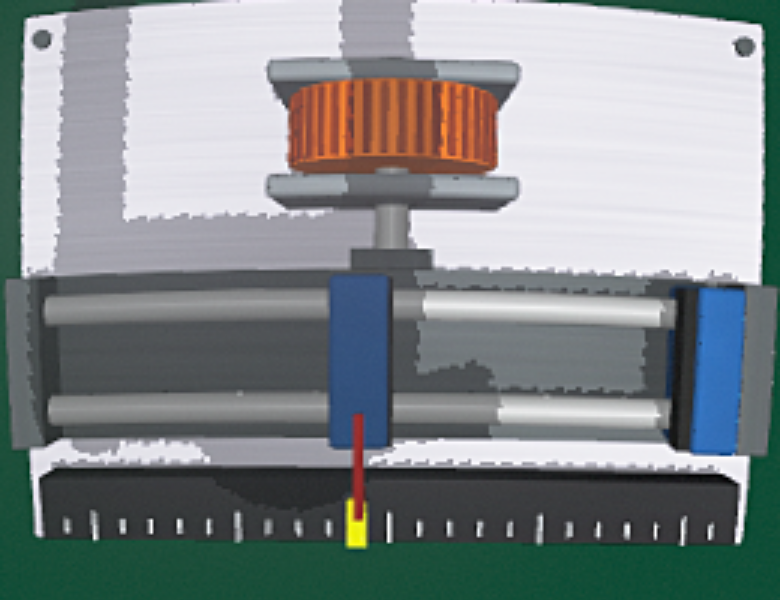

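The pointer foot now stands at crop x of about 359 and the band centre at about 356.5. Allowing for parallax, it has overshot by 1.2 to 1.4 mm, so I roll back about 3.8 mm of rim.

```bash
python3 -m crank '[-3.6,1.1,0,0,0,0,0, -3.6,1.1,0,0,0,0,0, -3.6,1.1,0,0,0,0,0, 0,0,-4,0,0,0,0, 0,0,-4,0,0,0,0, 0,0,-2.5,0,0,0,0, 0,0,0,0,0,0,0, 0,0,-1,0,0,0,0, 0,0,-0.7,0,0,0,0, 0,0,-0.3,0,0,0,0, 0,0,0,0,0,0,0, 0,0,0,0,0,0,0]'; python3 -m crank '[-0.05,-0.18,0,0,0,0,0, -0.05,-0.18,0,0,0,0,0, 0,0,0,0,0,0,0, 0,0,0,0,0,0,0]'; python3 -m crank '[0,0,2,0,0,0,0, 0,0,5,0,0,0,0, 0,0,5,0,0,0,0, 3.3,-1.2,0.5,0,0,0,0, 3.3,-1.2,0,0,0,0,0, 3.4,-1.2,0,0,0,0,0, 0,0,0,0,0,0,0, 0,0,0,0,0,0,0, 0,0,0,0,0,0,0]'
python3 m.py pics/w5.png | grep -v red
python3 -c "
import cv2;cv2.imwrite('pics/w5c.png',cv2.resize(cv2.imread('pics/w5.png')[110:230,200:360],(800,600)))"
```

```text
time_s: 10.35
position: [0.5147, -0.0966, 0.0763]
eef_rot: [[-0.962, 0.274, 0.003], [0.274, 0.962, -0.001], [-0.003, -0.0, -1.0]]
contact_force: [-1.8, 0.1, 8.9]
gripper_width: -0.0
time_s: 10.85
position: [0.5138, -0.0999, 0.0763]
eef_rot: [[-0.962, 0.274, 0.003], [0.274, 0.962, -0.0], [-0.003, 0.001, -1.0]]
contact_force: [-2.7, 0.9, 8.4]
gripper_width: 0.007
time_s: 11.98
position: [0.6122, -0.1356, 0.1992]
eef_rot: [[-0.962, 0.274, 0.0], [0.274, 0.962, -0.0], [-0.0, 0.0, -1.0]]
contact_force: [0.2, 0.7, 1.2]
gripper_width: -0.002
band [275, 202, 7, 17, 76] mean [ 85.2 -11.2] min [ 75.3 -14.2] max [91.8 -8.2]
blue [269, 129, 19, 57, 1018] mean [ 27. -11.] min [  3.1 -19.1] max [53.1 -3. ]
blue [382, 132, 25, 57, 850] mean [28.1 98.8] min [ 3.2 82.7] max [ 54.7 106.8]
blue [380, 147, 3, 22, 52] mean [27.1 82.9] min [16.9 81.8] max [36.3 84.1]
orange [257, 64, 68, 32, 1076] mean [-39.3   1. ] min [-51.5 -28. ] max [-25.6  26.4]
orange [286, 92, 21, 4, 28] mean [-27.    4.2] min [-27.9  -4.6] max [-25.5  11.7]
12.025 [ 0.61216558 -0.13559923  0.19929789]
axis [[83.80652337 -9.47629196]]
band y [ 85.18807376 -11.17388327]
foot y [ 78.02512018 -11.12292044] 278.0 209
```

View pics/w5c.png

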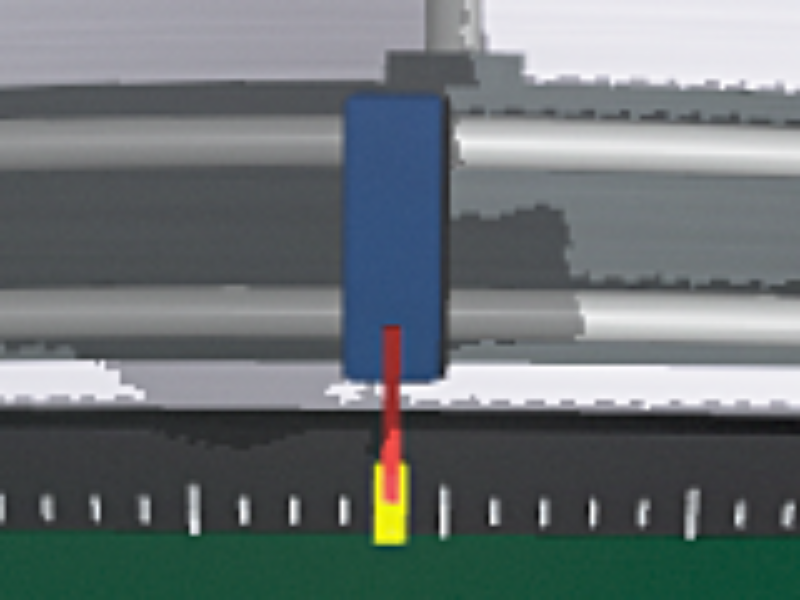

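The pointer foot (crop x of about 391.5) stands at the centre of the band (374–408, centre 391), seen from almost straight above. I raise the hand a little more and hand in.

```bash
python3 -m crank '[0,0,4,0,0,0,0, 0,0,4,0,0,0,0, 0,0,0,0,0,0,0, 0,0,0,0,0,0,0]'; python3 -c "
from rig import robot;print(robot.sign_off())"
```

```text
time_s: 12.52
position: [0.6123, -0.1357, 0.2786]
eef_rot: [[-0.962, 0.274, 0.0], [0.274, 0.962, 0.0], [-0.0, 0.0, -1.0]]
contact_force: [-0.6, -0.7, -0.6]
gripper_width: -0.001
the job is handed in; nothing more can be done
None
```

The pointer now stands on the yellow band, and I have handed the job in at 12.5 s of the 51 s allowed. I set it with the shut fingertips on the wheel: two forward strokes of 34 mm and 24 mm. That overshot by about 1.3 mm, so I rolled back about 3.7 mm of rim.

- **Pointer on band:** in the last wrist picture, taken almost straight above, the pointer foot is at y = -11.1 mm and the band at -11.2 mm. Both are in the holder's frame. The camera calibration is only good to about 2 mm, but both were measured in the same picture, so most of that error cancels.
- **Forces:** the highest I read at the wheel was about 9 N. I read it only at the end of each move.
- **Hand clear:** the fingertips finished about 28 cm above the bench with no contact force.
- **Jaw and bystanders:** I moved the jaw only by the wheel, and the hand never came near the bystanders. I took no final whole-bench picture to confirm they were undisturbed.
- **Small disagreement:** the jaw moved about 20.7 mm over the two strokes, where their 58.5 mm of rim travel should have given about 19.5 mm. The roll-back corrected for this.

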